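Refit the tray on a dial scale and hold it down to the stop

TASK

The packing bench's dial scale has come back from cleaning with its tray off. First push the bare weighing head down to its stop and let it spring right back up, to be sure it moves freely; then lower the tray onto the head without dropping it, square with the scale case, moving it about until its socket drops over the pin and it sits level, and press it all the way down to the stop. Finish still holding it pressed down there, and leave the other things on the bench where they are.

Things in the scene. Friction and masses are not known exactly. Their poses are not given: they have to be found in the camera images.
- scale: dial portion scale fixed to the bench: white case 140 (x) x 170 (y) mm on a grey base 170 x 180 mm, case top 150 mm above the bench, round dials on its -x and +x faces. Origin on the bench under its middle, z up, on the axis of the weighing stem.
- stem (a joint): travel of the scale's spring-loaded weighing head: 0 up at rest, grows as it is pressed, 0.015 m at its stop. Bare, it starts to move at about 4.5 N and reaches the stop at about 14 N (650 N/m); with the tray on, 0.5 to 2 N is enough to start it and about 11 N to reach the stop.
- head (a point): middle of the weighing head, at the foot of its pin, 184 mm above the bench at rest; moves down with the head. A round hub, 52 mm diameter, from which four flat aluminium arms, 24 mm wide, run out along the diagonals of the scale to 82 mm from the axis; hub and arms are level on top.
- pin_tip (a point): top of the steel locating pin that stands upright in the middle of the weighing head and moves with it; 196 mm above the bench at rest. Pin 12 mm diameter and 12 mm high, its top 4 mm tapered to 7 mm.
- tray: the scale's loose tray, 280 to 400 g, grey metal, 150 x 150 mm, lying right way up on the bench on four rubber feet, x and y along its sides, z up. Origin at the centre of its underside, level with the feet. Upright rim all round, 8 mm thick, top 39 mm above the origin, middle of its wall 71 mm from the centre. Seated (any quarter turn), its origin is 12 mm below pin_tip; stuck on the tip, level with it.
- tray_floor (a point): middle of the tray's floor, 17 mm above the tray's origin; pressed here the tray stays level. The floor is 3 mm thick. Beneath: a black boss 36 mm square, 14 mm high, with a 16 mm socket open below for the pin, and feet 14 mm high, 16 mm diameter, at x, y = +-48 mm, which sit on the head's arms.
- bottle_a: oil bottle, yellow with green cap, 74 mm diameter, 250 mm high; origin at its base. Leave alone.
- bottle_b: second oil bottle, same as the first; origin at its base. Leave alone.
- label_roll: roll of white labels lying flat, 84 mm diameter, 50 mm high; origin at its base. Leave alone.
- tape_gun: red tape gun lying flat, about 210 x 90 mm, 54 mm high; origin at its base. Leave alone.
- marker: marker pen, black and red, 130 mm long along its x, 19 mm wide, 16 mm high; origin at its base. Leave alone.
- knife: yellow and black carton knife lying flat, 150 mm long along its x, 28 mm wide, 16 mm high; origin at its base. Leave alone.
Mind the look-alikes: they are no part of the job. Of the things that look like the tray, the larger one is meant.

How it is judged:
By the outcome, as a careful person would: the job done as asked, in the order asked, and still so for the second after the job is handed in, while the arm keeps its last pose, push and grip.
It also fails if it takes over 64 s, if anything falls off the work surface, if the arm or the gripper's body presses on something with over 40 N, if the wrist force passes 120 N, or if a joint passes its speed limit or range.

ROBOT

A 6-joint arm with a two-finger parallel gripper is mounted at the origin on the work surface. World frame = base frame: x ahead of the robot, y to its left, z up, the work surface at z = 0. Lengths are in m, angles in rad, forces in N, time in s.
With the tool pointing down it reaches from about 0.3 to 0.825 m from the base axis. Payload 5.4 kg.
Tool frame: the origin (TCP) lies at the very end of the fingers, on their centre line; the grasp point (between the pads) lies 19 mm behind it; z points along the fingers, x is the direction in which the jaws open and shut, and the axes are right-handed (so a half turn about z gives the same grasp; the last joint's range is limited). The gripper opens to 92 mm and grips with 3 to 60 N. Pads are 20 mm wide; open, the fingers measure 128 mm over their backs; the gripper's body (75 mm by 189 mm) begins 69 mm behind the grasp point.
Start: joints at [-1.336, 0.158, 1.597, -0, 1.386, -0.21], TCP at [0.247, -0.519, 0.215] pointing down, gripper open.
Joint ranges: [-2.91, 2.91], [-0.94, 2.29], [0.18, 2.7], [-1.29, 4.43], [0.17, 2.64], [-3, 3]. Speed limits (rad/s): [2.57, 2.57, 3.14, 3.14, 3.14, 3.14].

INTERFACE

Orientations are given as a rotation vector (axis times angle).
In Python, from workcell import bot gives the robot as it stands. Calls block until the motion is done:
- bot.goto(position, orientation): joint-space move of the TCP to a pose.
- bot.line_to(position, rot=None, max_speed=0.15): straight line of the TCP; rot=None keeps the orientation; max_speed is the mean speed in m/s.
- bot.set_joints(angles): joint-space move.
- bot.set_gripper(opening, newtons=None): opening from 0.0 (shut) to 1.0 (fully open); newtons is the grip in N (None keeps the last); returns when the fingers have stopped.
- bot.hold(seconds).
- bot.inverse_kinematics(position, orientation): joint angles nearest the present ones, or None.
- bot.read_camera(name): name is "side" or "top"; returns a dict with "pixels" (384x512x3 uint8, blue, green, red), "fx", "fy", "cx", "cy" (pixels), "R" (3x3) and "t" (3): a world point X has camera coordinates R X + t. Camera axes: x right, y down, z forward; pixel columns grow to the right and rows downward; lengths in m; the calibration is good to about 2 mm. A picture is of the moment at which its call begins. There is no depth.
A pose or a line that the arm cannot do raises bot.MotionError and nothing moves.
- bot.job_done(): hands the job in, once; it reports no verdict.
Readings, each from a call of its own:
- bot.current_clock(): time.
- bot.current_joints(): joint angles.
- bot.current_joint_vel(): joint speeds.
- bot.current_effort(): joint torques, N m.
- bot.current_ee_pos(): TCP position.
- bot.current_tool_rot(): TCP orientation.
- bot.current_contact_force(): force on the tool from outside, world axes, zero at the start.
- bot.current_ft_torque(): the same for the moment, N m.
- bot.current_opening(): opening from 0.0 (shut) to 1.0 (fully open).
Only numpy, scipy, OpenCV 4.12 (cv2) and the standard library are available. Lean on these libraries where they do the work, as an engineer would, in place of code of your own. Each camera call takes 0.05 s, during which the arm holds its last target.

## Working session

There is one attempt and no reset: what is moved stays moved. The work goes in short steps, each a Python script; the robot and the scene stay as the last script left them, time stands still between calls to the robot, and variables do not carry over. Pictures are saved under pics/ and viewed, and the job is handed in when it is done.

```bash
ls; mkdir -p pics; python3 - <<'E'
from workcell import bot
import cv2,numpy as np
for n in ("side","top"):
    c=bot.read_camera(n); im=np.array(c["pixels"]); cv2.imwrite(f"pics/{n}0.png",cv2.resize(im,(800,600),interpolation=cv2.INTER_CUBIC))
    cv2.imwrite(f"pics/{n}0_raw.png",im)
    print(n,c["fx"],c["fy"],c["cx"],c["cy"],np.round(c["R"],4).tolist(),np.round(c["t"],4).tolist(), np.round(-np.array(c["R"]).T@c["t"],3))
print(bot.current_clock(),bot.current_tool_rot(),bot.current_ee_pos(),bot.current_contact_force())
E
```

```text
pics
side 392.7321857121101 392.7321857121101 261.1929270801278 190.62363956210282 [[-0.9945, -0.1041, 0.0068], [-0.0801, 0.7204, -0.6889], [0.0669, -0.6857, -0.7248]] [0.5568, 0.149, 1.1213] [0.491 0.72  0.912]
top 376.52165047239635 376.52165047239635 258.70797954340253 193.69293352896494 [[-0.0137, -0.9997, -0.0204], [-0.9971, 0.0152, -0.075], [0.0753, 0.0193, -0.997]] [0.0136, 0.5761, 1.2083] [ 0.484 -0.018  1.248]
0.1 [-2.65572242e+00  1.67609845e+00  1.94884556e-03] [ 0.24725316 -0.51848722  0.2137168 ] [-0.80454352 -0.42708104  0.03944204]
```

View pics/side0.png

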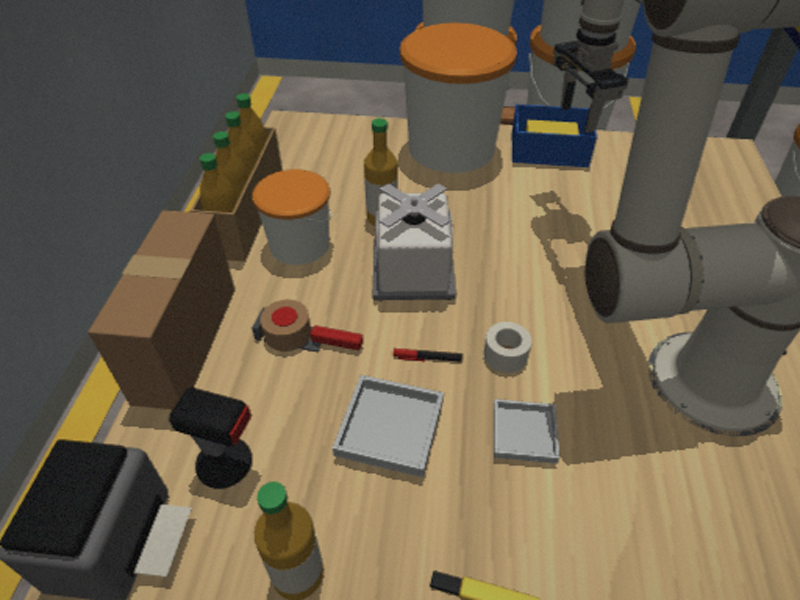

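View pics/top0.png

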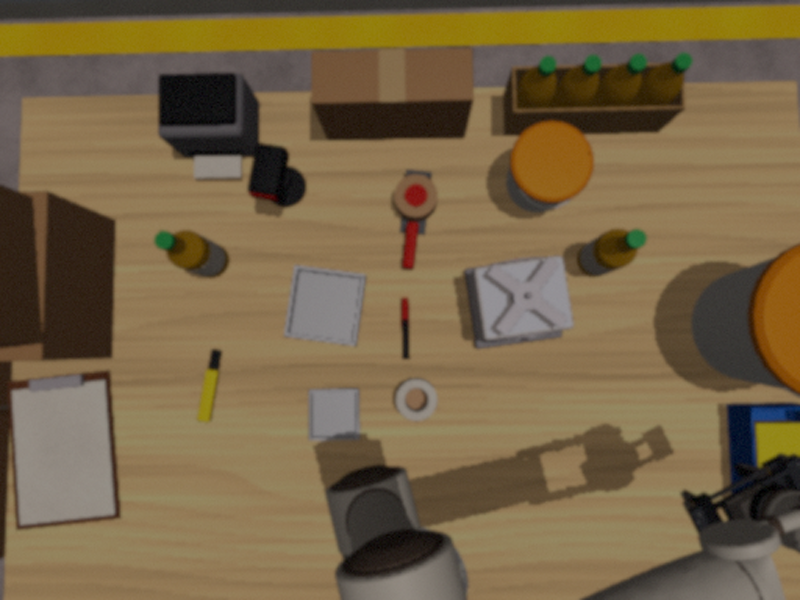

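The large tray is at top view (325,305) and side view (388,425). The small look-alike is at top (334,412) and side (526,432). I choose the larger one. The scale is at top (525,297), with its pin near side (414,203). Next I'll take close crops.

```bash
python3 - <<'E'
import cv2,numpy as np
def crop(n,x0,y0,w,h,s,o):
    im=cv2.imread(f"pics/{n}0_raw.png")[y0:y0+h,x0:x0+w]
    cv2.imwrite(o,cv2.resize(im,None,fx=s,fy=s,interpolation=cv2.INTER_CUBIC))
crop("top",170,155,80,75,8,"pics/c_toptray.png")
crop("top",290,155,80,75,8,"pics/c_topscale.png")
crop("side",205,230,90,80,8,"pics/c_sidetray.png")
crop("side",230,110,70,85,7,"pics/c_sidescale.png")
E
```

```text
(no output)
```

View pics/c_toptray.png

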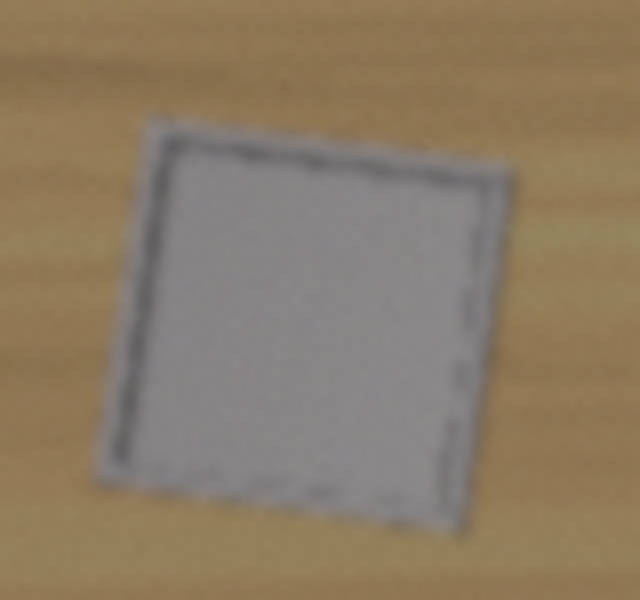

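View pics/c_topscale.png

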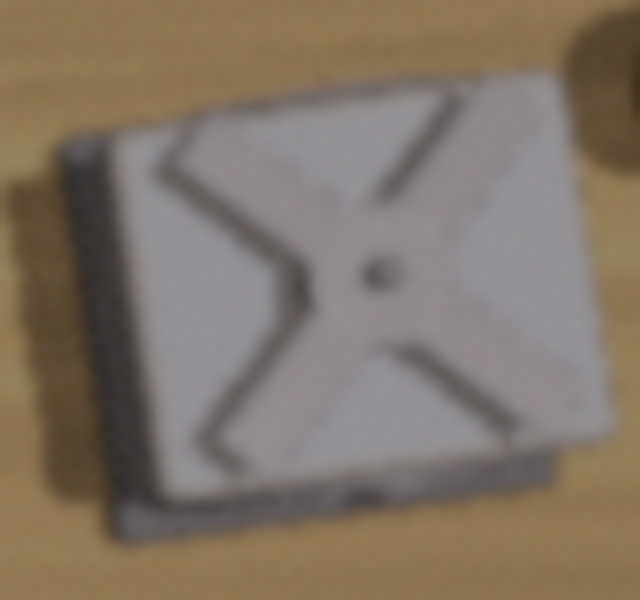

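View pics/c_sidetray.png

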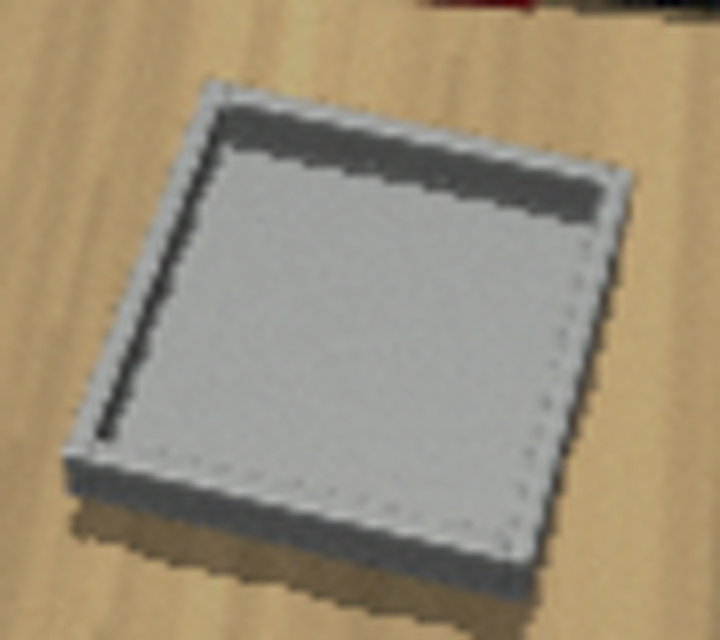

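View pics/c_sidescale.png

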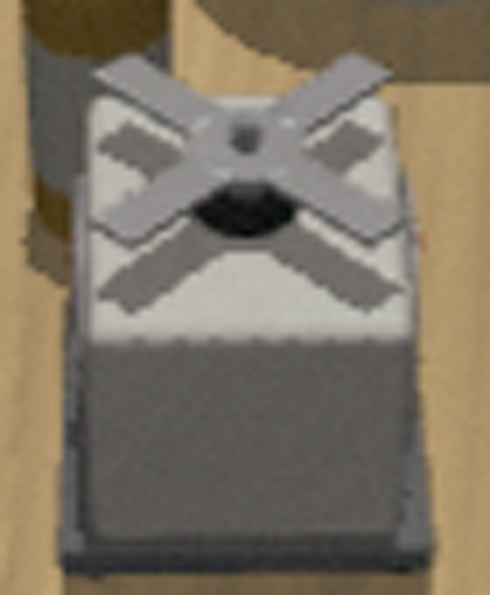

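The crops show the large tray's rim corners clearly, along with the scale's case corners and its pin. The rim corners in the top crop are (148,122), (514,165), (462,532) and (98,484). I'll fit poses to these points from both views.

```bash
cat > fit.py <<'E'
import numpy as np
from scipy.optimize import least_squares
from workcell import bot
def cams():
    return {n:bot.read_camera(n) for n in ("side","top")}
def proj(c,X):
    p=np.asarray(X)@np.array(c["R"]).T+np.array(c["t"])
    return np.stack([c["fx"]*p[:,0]/p[:,2]+c["cx"],c["fy"]*p[:,1]/p[:,2]+c["cy"]],1)
def unc(pts,x0,y0,s): return (np.array(pts,float)+.5)/s-.5+[x0,y0]
def fit(C,obs,model,p0,f=lambda p,M:None):
    """obs: list (cam, pts px, model pts local)"""
    def tr(p,M):
        c,s=np.cos(p[2]),np.sin(p[2]); M=np.array(M,float)
        return np.stack([p[0]+c*M[:,0]-s*M[:,1],p[1]+s*M[:,0]+c*M[:,1],M[:,2]],1)
    g=lambda p:np.concatenate([(proj(C[n],tr(p,M))-px).ravel() for n,px,M in obs])
    r=least_squares(g,p0,loss="soft_l1"); return r.x,g(r.x)
E
python3 - <<'E'
from fit import *
np.set_printoptions(precision=4,suppress=True)
C=cams()
h=.075;z=.039
# order: image top UL,UR,LR,LL -> world (+x,+y),(+x,-y),(-x,-y),(-x,+y)
M=[(h,h,z),(h,-h,z),(-h,-h,z),(-h,h,z)]
t=unc([(148,122),(514,165),(462,532),(98,484)],170,155,8)
# side image: right=-x, down=+y(toward camera): UL=(+x,-y) UR=(-x,-y) LR=(-x,+y) LL=(+x,+y)
Ms=[(h,-h,z),(-h,-h,z),(-h,h,z),(h,h,z)]
s=unc([(208,80),(634,172),(535,565),(66,455)],205,230,8)
for o in ([("top",t,M)],[("side",s,Ms)],[("top",t,M),("side",s,Ms)]):
    p,r=fit(C,o,None,[.46,.12,-.1]); print("tray",p,r)
a,b,zc=.07,.085,.15
tc=unc([(108,133),(566,72),(616,440),(162,500)],290,155,8)
Mc=[(a,b,zc),(a,-b,zc),(-a,-b,zc),(-a,b,zc)]
q=82/2**.5/1000; w=12/2**.5/1000; zh=.184
arm=lambda sx,sy:[(sx*(q-w),sy*(q+w),zh),(sx*(q+w),sy*(q-w),zh)]
# top arms: UL arm(+,+): left corner(y big), upper corner
ta=unc([(160,172),(203,118),(203,443),(243,475)],290,155,8)
Mta=[(q-w,q+w,zh),(q+w,q-w,zh),(-(q-w),q+w,zh),(-(q+w),q-w,zh)]
# side arms: UL(+x,-y): left(x big), upper(y) ; UR(-x,-y): upper,right ; LR(-x,+y): right, lower; LL(+x,+y): left, lower
sa=unc([(93,72),(133,53),(345,53),(393,72),(412,220),(372,243),(90,222),(132,243)],230,110,7)
Msa=[(q+w,-q+w,zh),(q-w,-q-w,zh),(-q+w,-q-w,zh),(-q-w,-q+w,zh),(-q-w,q-w,zh),(-q+w,q+w,zh),(q+w,q-w,zh),(q-w,q+w,zh)]
tp=unc([(388,272)],290,155,8); sp=unc([(245,129)],230,110,7)
P=[(0,0,.196)]
for o in ([("top",tc,Mc)],[("top",ta,Mta)],[("side",sa,Msa)],[("top",tc,Mc),("top",ta,Mta),("side",sa,Msa)],[("top",tp,P),("side",sp,P)]):
    p,r=fit(C,o,None,[.48,-.26,.1]); print("scale",p,r)
E
```

```text
tray [ 0.5726  0.1697 -0.1409] [ 0.0138 -0.3755 -0.0442 -0.0472  0.3033  0.1601 -0.2722  0.237 ]
tray [ 0.572   0.1714 -0.1428] [-0.0349 -0.238   0.3089 -0.4177 -0.0416  0.2399 -0.2027  0.2523]
tray [ 0.5723  0.1706 -0.1418] [-0.2355 -0.2879 -0.3     0.0833  0.0021  0.2868 -0.5666  0.32   -0.1147
 -0.4617  0.2119 -0.6957 -0.0824 -0.086  -0.2258 -0.0067]
scale [ 0.5733 -0.2196  0.1153] [-0.3575 -0.798   0.0461 -0.7443  1.0089  0.7054 -0.4753  0.7738]
scale [ 0.5714 -0.2143  0.1047] [ 0.0606 -0.6375 -0.1405 -0.4966 -0.8008  0.1478  0.979   1.4243]
scale [ 0.5731 -0.2183  0.1301] [-0.1629  0.6101 -0.3767 -0.0156  1.1433 -0.3269  0.1026  0.1799 -0.267
 -0.5289 -0.0022  0.0024  0.039  -0.3047 -0.0954  0.3935]
scale [ 0.5729 -0.2173  0.1226] [-1.2793 -0.4324 -0.9409 -0.7967  0.3639  0.6022 -1.0548  1.0972  0.8659
 -0.7291  0.5428 -0.6798  0.6359 -0.0239  2.5104  1.1313 -0.0223  0.7011
 -0.1951  0.0977  1.3482 -0.0718  0.2753  0.465  -0.3367 -0.2067 -0.1244
  0.3035 -0.0679 -0.2003 -0.246   0.529 ]
scale [ 0.5739 -0.2186  0.1   ] [-0.4749  0.0412  0.0219 -1.1334]
```

Tray fit: (0.572, 0.171), yaw -0.142. Scale fit: (0.573, -0.218), yaw about 0.12. The two views agree to about 2 mm. First I'll push the bare head down with shut fingers on the pin.

```bash
cat > h.py <<'E'
from workcell import bot
import numpy as np, cv2
np.set_printoptions(precision=4,suppress=True)
def rv(th): return np.pi*np.array([np.cos(th/2),np.sin(th/2),0])
def st(l=""):
    print(l,"t%.2f"%bot.current_clock(),np.array(bot.current_ee_pos()),"F",np.array(bot.current_contact_force()),"M",np.array(bot.current_ft_torque()),"o%.3f"%bot.current_opening())
def pic(n,o,x0=0,y0=0,w=512,h=384,s=1.5):
    im=np.array(bot.read_camera(n)["pixels"])[y0:y0+h,x0:x0+w]
    cv2.imwrite(o,cv2.resize(im,None,fx=s,fy=s,interpolation=cv2.INTER_CUBIC))
SX,SY,SYAW=.573,-.218,.122
TX,TY,TYAW=.5723,.1706,-.142
E
python3 - <<'E'
from h import *
bot.set_gripper(0.0,20); st("shut")
p=bot.current_ee_pos(); bot.line_to([p[0],p[1],.30],max_speed=.3); st("up")
bot.goto([SX,SY,.30],rv(SYAW)); st("over")
bot.line_to([SX,SY,.21],max_speed=.15); bot.hold(.1); st("near")
pic("side","pics/s1.png",210,60,110,140,4); pic("top","pics/t1.png",280,140,100,90,6)
E
```

```text
shut t1.55 [ 0.2474 -0.519   0.2146] F [0.004  0.8523 0.1908] M [-0.0266 -0.0479 -0.0248] o0.008
up t1.98 [ 0.2475 -0.5197  0.3015] F [ 0.0861 -0.878  -0.8933] M [-0.0014 -0.0029  0.0437] o0.008
over t3.61 [ 0.5725 -0.219   0.2998] F [-0.3604 -0.4305 -0.397 ] M [ 0.0058 -0.1144  0.054 ] o0.005
near t4.46 [ 0.5738 -0.2186  0.2118] F [ 0.2752 -0.7428 -0.4616] M [ 0.0114 -0.0313  0.0023] o0.003
```

View pics/s1.png

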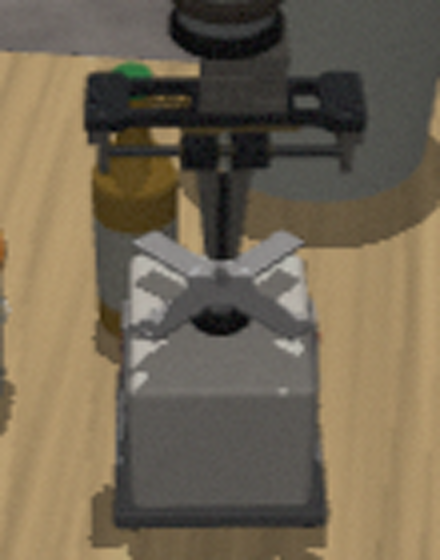

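View pics/t1.png

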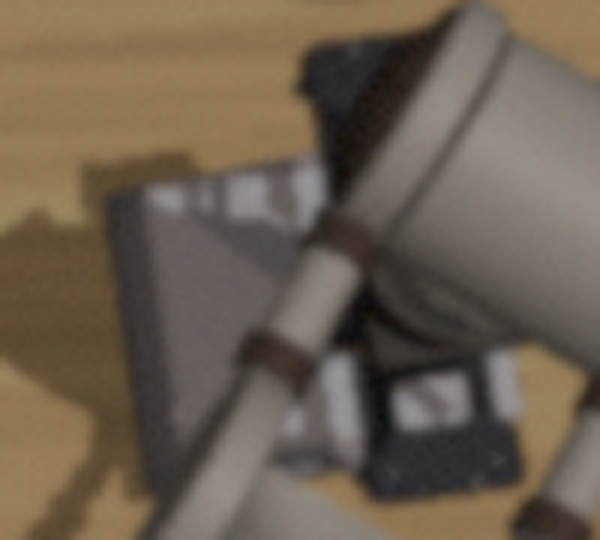

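In the side crop the shut fingers end at about (222,250), right above the pin at about (222,272). The body's long side runs along the jaw direction. Now I press.

```bash
python3 - <<'E'
from h import *
z=.200
bot.line_to([SX,SY,z],max_speed=.1); 
while z>.170:
    z-=.002
    bot.line_to([SX,SY,z],max_speed=.06); bot.hold(.08)
    f=bot.current_contact_force(); e=bot.current_ee_pos()
    print("%.3f %.4f"%(z,e[2]),np.array(f),"t%.2f"%bot.current_clock())
    if f[2]>24 or abs(f[0])+abs(f[1])>15: break
bot.hold(.3); st("press"); pic("side","pics/s2.png",210,60,110,140,4)
E
```

```text
0.198 0.1982 [ 0.4117 -0.3684  0.2065] t5.14
0.196 0.1964 [ 0.319  -0.9371  2.3415] t5.47
0.194 0.1949 [-0.7499 -0.1733  6.4375] t5.81
0.192 0.1931 [-0.5608  0.2258  6.4046] t6.14
0.190 0.1914 [-1.6206  0.514   7.3248] t6.47
0.188 0.1896 [-1.9804  0.9746  9.6697] t6.81
0.186 0.1879 [-1.6913  1.5719  9.9353] t7.14
0.184 0.1862 [-3.3093  1.8574 10.7896] t7.47
0.182 0.1844 [-4.0339  1.2286 11.7037] t7.81
0.180 0.1827 [-4.1666  2.1009 12.9453] t8.14
0.178 0.1810 [-5.0087  2.6352 14.4125] t8.47
0.176 0.1808 [-8.7996  4.5493 22.2779] t8.81
0.174 0.1806 [-11.5106   6.2995  29.8844] t9.14
press t9.44 [ 0.5737 -0.2184  0.1806] F [-12.2974   5.7156  29.8495] M [1.0915 2.0577 0.0481] o0.006
```

View pics/s2.png

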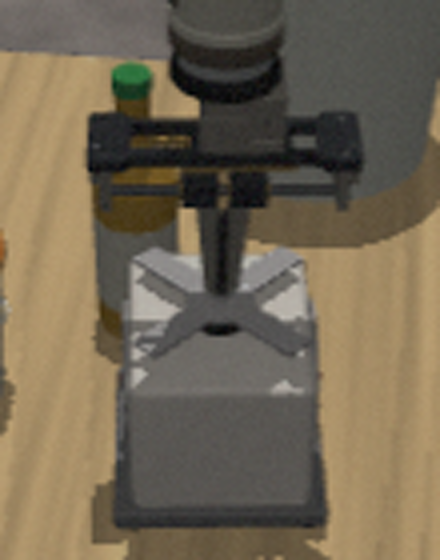

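The stop was reached: the force rose past 14 N with z standing at 0.1807. Now I'll let it spring back, go to the tray, and take an unobstructed look at the scale for a better yaw.

```bash
python3 - <<'E'
from h import *
bot.line_to([SX,SY,.215],max_speed=.08); bot.hold(.15); st("rel")
bot.line_to([SX,SY,.30],max_speed=.3)
c,s=np.cos(TYAW),np.sin(TYAW)
gx,gy=TX-.071*c,TY-.071*s
bot.set_gripper(.42,60)
bot.goto([gx,gy,.12],rv(TYAW)); st("over tray")
pic("side","pics/s3.png",190,130,120,180,4); pic("top","pics/t3.png",285,150,90,80,8)
pic("top","pics/t3b.png",140,130,130,120,5)
E
```

```text
rel t10.31 [ 0.5725 -0.2177  0.2138] F [-0.2795 -0.2112 -0.0449] M [-0.0409 -0.0681 -0.0454] o0.005
over tray t13.07 [0.503  0.18   0.1207] F [-0.1676  0.3759  0.0981] M [-0.0446 -0.0881  0.0379] o0.422
```

View pics/s3.png

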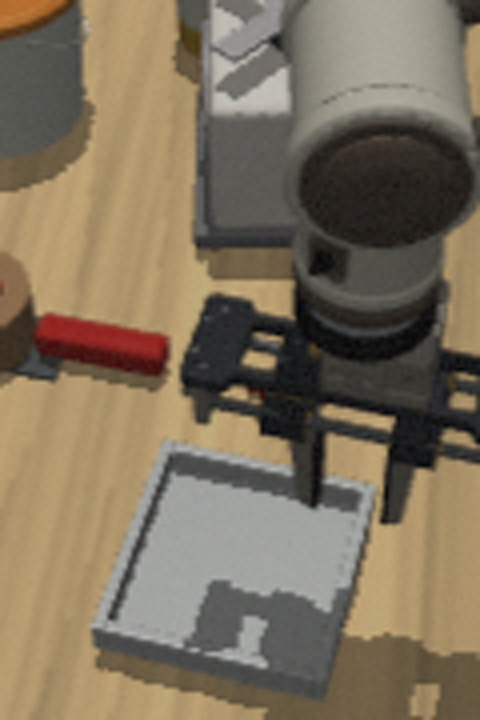

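View pics/t3.png

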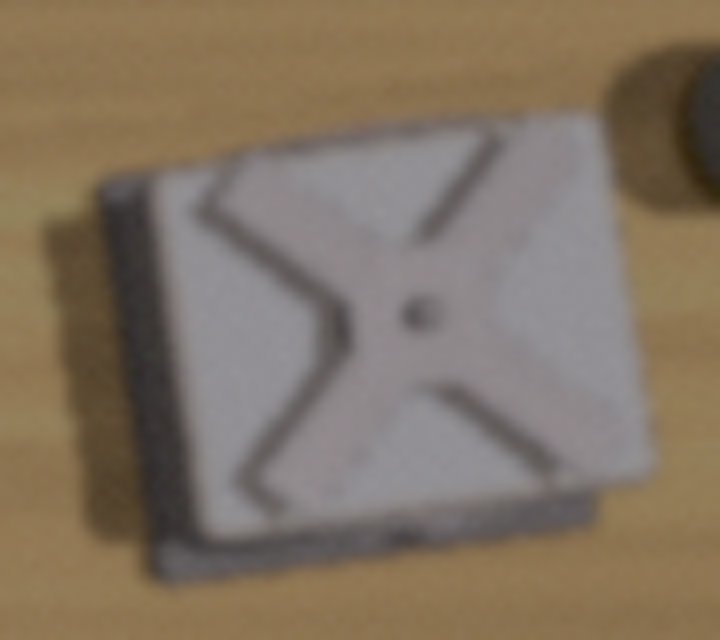

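View pics/t3b.png

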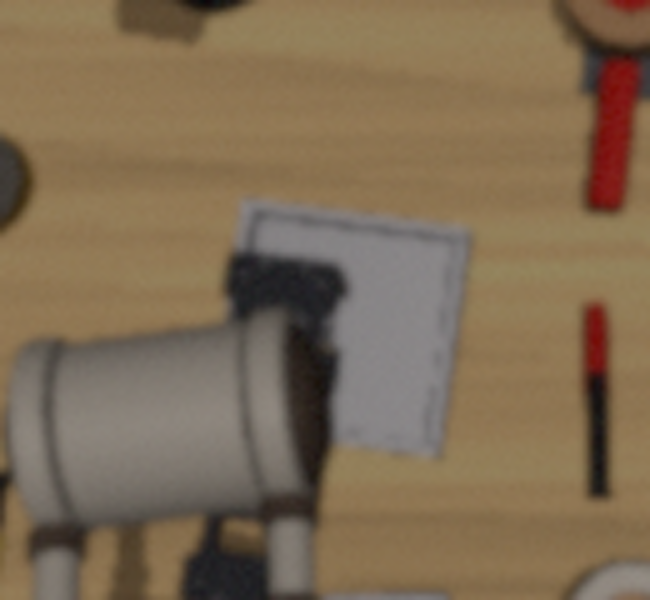

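The head is back up: the pin and arms look the same as before pressing. The fingers straddle the near rim (side crop: fingers at (312,500) and (390,520), rim at (365,495)). Now grasp.

```bash
python3 - <<'E'
from h import *
c,s=np.cos(TYAW),np.sin(TYAW)
gx,gy=TX-.071*c,TY-.071*s
bot.line_to([gx,gy,.045],max_speed=.15)
bot.line_to([gx,gy,.0205],max_speed=.05); bot.hold(.1); st("down")
bot.set_gripper(0.0,60); st("grip")
bot.line_to([gx,gy,.07],max_speed=.08); bot.hold(.15); st("lift")
pic("side","pics/s4.png",180,150,130,150,4)
E
```

```text
down t14.62 [0.5023 0.1807 0.0208] F [-0.2143  0.5122  0.3902] M [-0.0329 -0.044   0.0319] o0.419
grip t15.18 [0.5023 0.1806 0.0206] F [ 0.2809 -0.2655 -0.7896] M [-0.0934 -0.2302 -0.051 ] o0.081
lift t16.10 [0.5013 0.1806 0.0692] F [-0.3485  0.0193 -3.3602] M [-0.0341  0.1824 -0.0566] o0.080
```

View pics/s4.png

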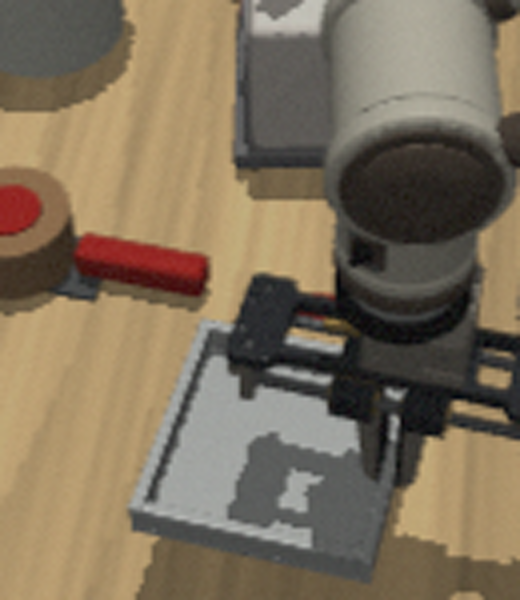

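The tray is held level and weighs about 0.34 kg. Now I'll carry it over the scale.

```bash
python3 - <<'E'
from h import *
SYAW=.125
p=bot.current_ee_pos(); bot.line_to([p[0],p[1],.26],max_speed=.25)
c,s=np.cos(SYAW),np.sin(SYAW)
gx,gy=SX-.071*c,SY-.071*s
bot.goto([gx,gy,.26],rv(SYAW)); bot.line_to([gx,gy,.235],max_speed=.1); bot.hold(.2); st("hover")
pic("side","pics/s5.png",200,80,120,130,4.5); pic("top","pics/t5.png",285,145,100,90,6)
E
```

```text
hover t19.17 [ 0.503  -0.227   0.2359] F [-0.2331  0.0475 -4.2945] M [-0.0415  0.2418 -0.0232] o0.083
```

View pics/s5.png

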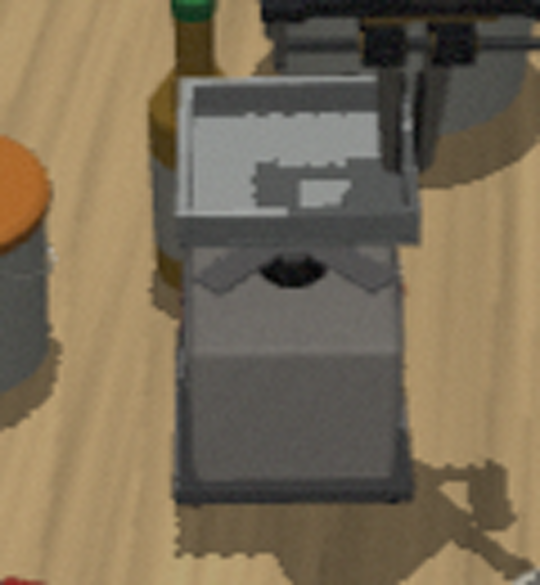

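View pics/t5.png

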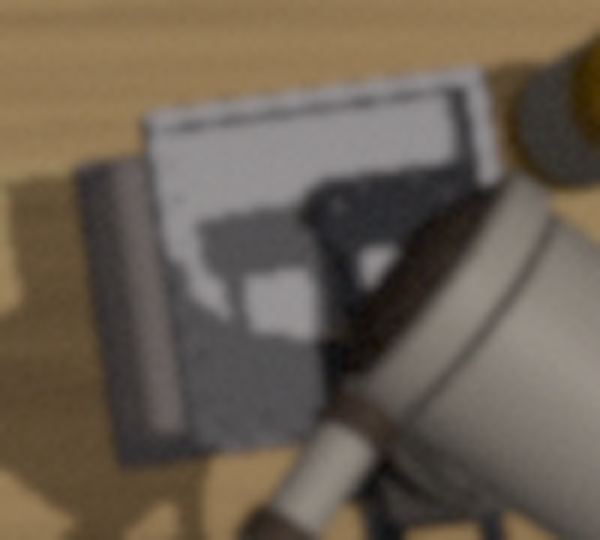

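The tray hovers over the head, clear of the bottle, and looks square. Side crop rim corners are (180,78), (178,215) and (420,213); top crop corners are (143,118) and (488,66). I'll use these to check its pose.

```bash
python3 - <<'E'
from fit import *
np.set_printoptions(precision=4,suppress=True)
C=cams(); h=.075; z=.2544
s=unc([(180,78),(178,215),(420,213)],200,80,4.5); Ms=[(h,-h,z),(h,h,z),(-h,h,z)]
t=unc([(143,118),(488,66)],285,145,6); M=[(h,h,z),(h,-h,z)]
for o in ([("side",s,Ms)],[("top",t,M)],[("top",t,M),("side",s,Ms)]):
    p,r=fit(C,o,None,[.57,-.21,.1]); print(p,r)
E
```

```text
[ 0.5722 -0.2153  0.1266] [-0.1007 -0.3093 -0.5204  0.0847  0.6684  0.0751]
[ 0.571  -0.2187  0.1347] [ 0.7543 -0.0977 -0.7491  0.1045]
[ 0.5717 -0.2168  0.1261] [ 0.2311 -0.6084 -1.1998  0.0711  0.1567 -0.5839 -0.2662 -0.2455  0.872
 -0.236 ]
```

```bash
cat >> h.py <<'E'
SYAW=.125
GX,GY=SX-.071*np.cos(SYAW),SY-.071*np.sin(SYAW)
def lower(x,y,z,zmin,dz=.0015,fmax=4.0,f0=-3.8):
    while z>zmin:
        z-=dz; bot.line_to([x,y,z],max_speed=.06); bot.hold(.04)
        f=np.array(bot.current_contact_force()); e=bot.current_ee_pos()
        print("%.4f %.4f"%(z,e[2]),f,np.array(bot.current_ft_torque()),"t%.2f"%bot.current_clock())
        if f[2]-f0>fmax: break
    return z
E
python3 - <<'E'
from h import *
bot.line_to([GX,GY,.221],max_speed=.1)
z=lower(GX,GY,.221,.2035)
bot.hold(.15); st("end"); pic("side","pics/s6.png",200,80,120,130,4.5)
E
```

```text
0.2195 0.2198 [-0.076   0.4365 -3.8298] [-0.079   0.1604 -0.0398] t19.95
0.2180 0.2180 [-0.5175  0.2148 -3.5986] [-0.0694  0.1806  0.0013] t20.24
0.2165 0.2164 [-0.8116 -0.0294 -3.1262] [-0.0104  0.185   0.0074] t20.53
0.2150 0.2150 [ 0.6724  0.0505 -3.048 ] [-0.0634  0.1093  0.0248] t20.82
0.2135 0.2137 [-0.1739 -0.2955 -1.985 ] [-0.2156 -0.0303 -0.0826] t21.12
0.2120 0.2119 [ 2.0743 -3.7834 -4.9071] [-0.5979 -0.3466 -0.181 ] t21.41
0.2105 0.2107 [ 2.7633 -3.2863 -3.3386] [-0.7514 -0.4199 -0.2457] t21.70
0.2090 0.2092 [ 2.5226 -3.8702 -2.6047] [-0.7895 -0.5381 -0.2662] t21.99
0.2075 0.2077 [ 2.7784 -3.7425 -0.9452] [-0.8318 -0.6626 -0.2459] t22.28
0.2060 0.2061 [ 3.7005 -3.9385 -1.2295] [-0.893  -0.6708 -0.3104] t22.57
0.2045 0.2047 [ 3.2255 -4.2719  0.1853] [-0.8755 -0.6283 -0.3318] t22.87
0.2030 0.2035 [ 2.0744 -4.049   1.6132] [-0.8513 -0.4948 -0.3418] t23.16
end t23.31 [ 0.5028 -0.2272  0.2034] F [ 3.7105 -3.5252  1.364 ] M [-0.8021 -0.5479 -0.2897] o0.076
```

View pics/s6.png

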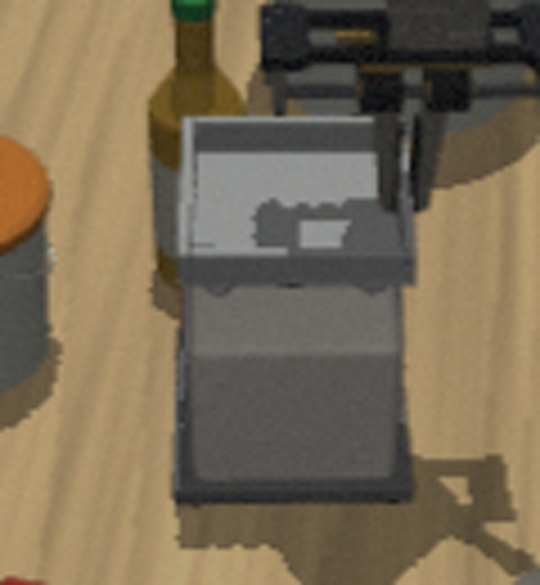

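At z=0.2135 it touched the tip, then dropped over the pin with a sideways reaction of (+3,-4) N. It is now at seated height (0.2034, where 0.2045 is seated and 0.2165 is stuck). I'll relieve the side force by nudging the tray, then check.

```bash
python3 - <<'E'
from h import *
x,y,z=GX,GY,.2035
for i in range(4):
    f=np.array(bot.current_contact_force())
    d=np.clip(f[:2]*.00025,-.001,.001); x+=d[0]; y+=d[1]
    bot.line_to([x,y,z],max_speed=.03); bot.hold(.08); st("%.4f %.4f"%(x-GX,y-GY))
pic("side","pics/s7.png",200,80,120,130,4.5); pic("top","pics/t7.png",285,145,100,90,6)
E
```

```text
0.0007 -0.0010 t23.69 [ 0.503  -0.2275  0.2033] F [ 1.0897 -1.9653  1.9233] M [-0.3945 -0.1751 -0.195 ] o0.082
0.0009 -0.0015 t24.02 [ 0.503  -0.2278  0.2032] F [-0.9931  0.9286  1.6406] M [-0.0146  0.1454 -0.1038] o0.083
0.0007 -0.0013 t24.36 [ 0.503  -0.2279  0.2033] F [-1.2692  0.5875  1.4456] M [ 0.0419  0.1263 -0.0853] o0.085
0.0004 -0.0011 t24.69 [ 0.5031 -0.2279  0.2036] F [0.1947 1.1821 1.6506] M [ 0.0885 -0.1208 -0.1053] o0.081
```

View pics/s7.png

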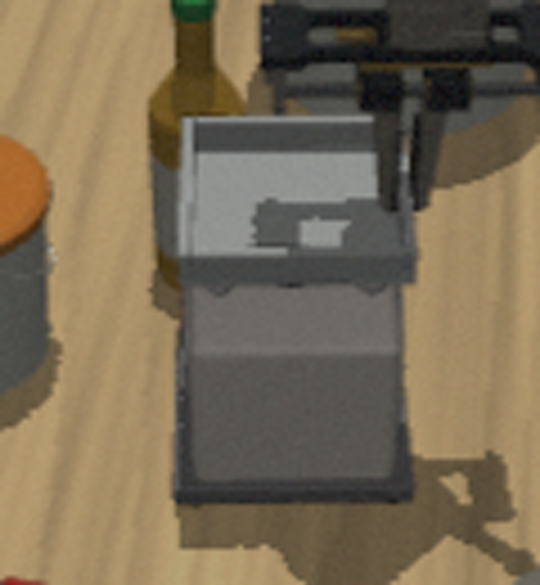

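View pics/t7.png

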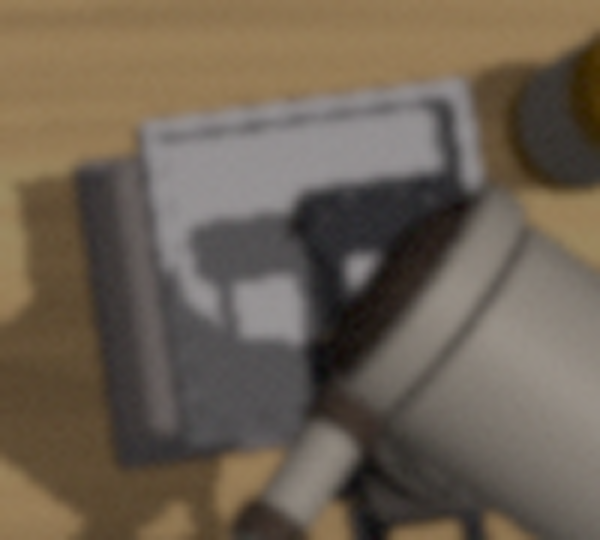

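The tray is seated: side forces are about 1 N and the rim is level in the side view. I'll release it and look before pressing.

```bash
python3 - <<'E'
from h import *
p=bot.current_ee_pos()
bot.line_to([p[0],p[1],.2055],max_speed=.03); bot.hold(.1); st("unload")
bot.set_gripper(.4); st("open")
bot.line_to([p[0],p[1],.265],max_speed=.15); 
bot.set_gripper(0.0,20); 
bot.hold(.1); st("clear")
pic("side","pics/s8.png",200,80,120,130,4.5); pic("top","pics/t8.png",285,145,100,90,6)
E
```

```text
unload t25.14 [ 0.5029 -0.228   0.2051] F [ 2.1636 -1.3507 -2.2108] M [-0.2535 -0.2595 -0.0195] o0.080
open t25.74 [ 0.503  -0.2279  0.2055] F [ 0.4188 -0.0363 -0.3559] M [ 0.011  -0.1239  0.0169] o0.399
clear t27.05 [ 0.503  -0.2279  0.265 ] F [0.3943 0.0433 0.4624] M [-0.0631 -0.0482 -0.0202] o0.007
```

View pics/s8.png

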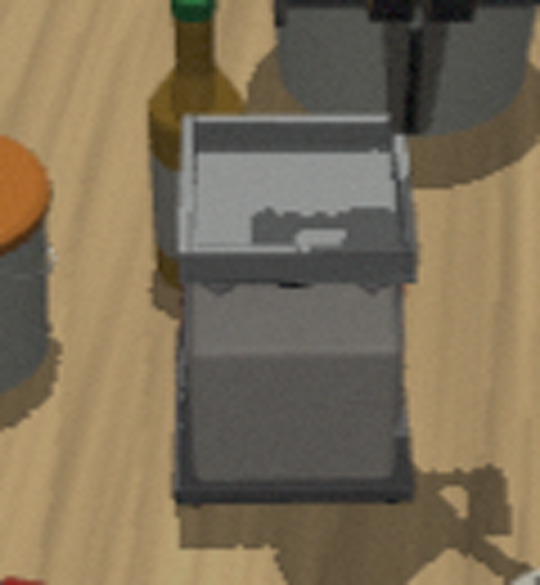

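View pics/t8.png

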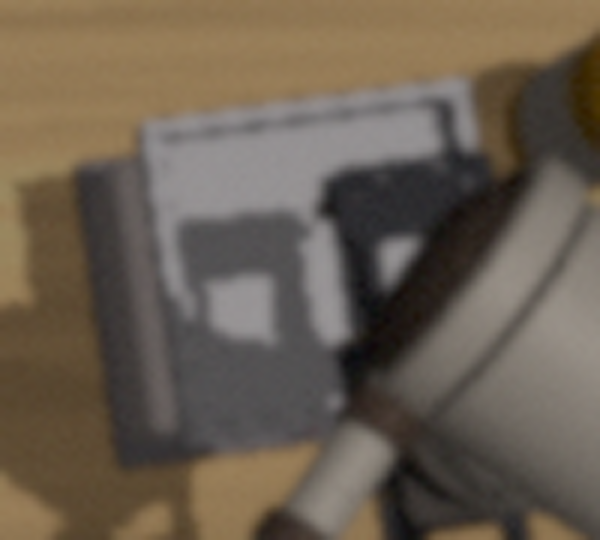

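After release the tray stays level and square. Side rim corners are (182,115), (390,115), (178,252) and (415,252). Now I press at the floor's middle.

```bash
python3 - <<'E'
from h import *
x,y=.5735,-.219
bot.line_to([x,y,.265],max_speed=.15)
bot.line_to([x,y,.206],max_speed=.1)
z=lower(x,y,.206,.165,dz=.002,fmax=26,f0=0)
bot.hold(.4); st("pressed"); pic("side","pics/s9.png",200,60,120,150,4); pic("top","pics/t9.png",285,145,100,90,6)
E
```

```text
0.2040 0.2044 [-0.1297  0.2281 -0.1381] [ 0.0043 -0.1217  0.0229] t28.81
0.2020 0.2019 [ 0.8947  0.2282 -0.1916] [-0.0446 -0.0704 -0.0224] t29.10
0.2000 0.2003 [0.5205 0.9671 1.0093] [-0.0668 -0.1164 -0.035 ] t29.39
0.1980 0.1983 [ 1.1208 -0.3867  2.2917] [-0.0356 -0.2556 -0.0308] t29.68
0.1960 0.1963 [ 0.7909 -1.7292  3.5943] [-0.0156 -0.167   0.0234] t29.98
0.1940 0.1944 [ 0.2686 -0.289   5.0041] [-0.0674 -0.1496 -0.0425] t30.27
0.1920 0.1927 [ 0.1895 -0.1503  6.4862] [ 0.0387 -0.0502  0.005 ] t30.56
0.1900 0.1910 [-0.3661  0.5551  7.036 ] [0.0829 0.0756 0.025 ] t30.85
0.1880 0.1892 [-0.7345  1.0278  8.9593] [ 0.1409  0.1472 -0.0012] t31.14
0.1860 0.1875 [-1.1353  0.1766 10.0224] [ 0.1342  0.2532 -0.0115] t31.43
0.1840 0.1863 [-2.7573  0.6225 13.2955] [ 0.3475  0.5973 -0.0083] t31.73
0.1820 0.1863 [-6.6858  4.2538 21.0331] [0.7041 1.3156 0.0507] t32.02
0.1800 0.1862 [-12.0851   5.4599  30.8038] [1.1366 2.0332 0.0102] t32.31
pressed t32.71 [ 0.5739 -0.2192  0.1862] F [-11.7234   5.905   29.8692] M [ 1.1121  2.0899 -0.0133] o0.003
```

View pics/s9.png

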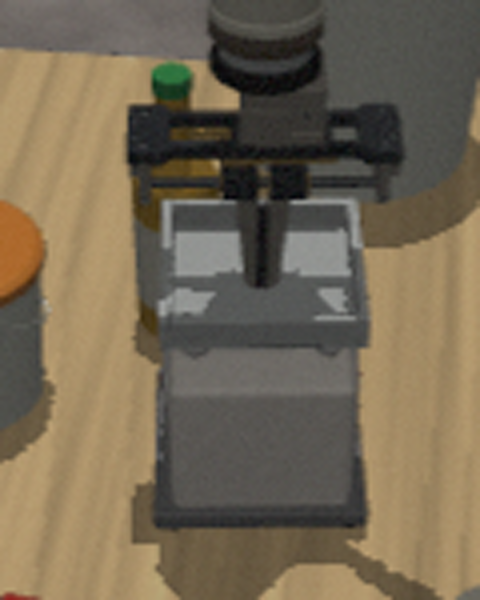

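View pics/t9.png

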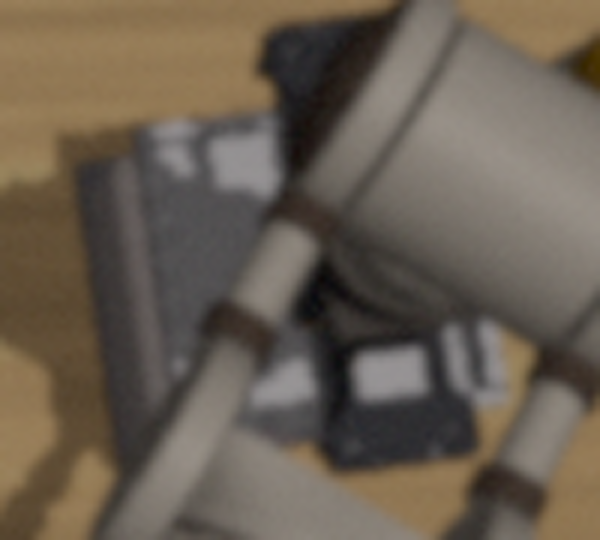

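It is at the stop: z=0.1862 against 0.186 expected, and the force climbs steeply with no further travel. I'll ease to about 20 N, check that it's stable, and hand in.

```bash
python3 - <<'E'
from h import *
bot.line_to([.5735,-.219,.1815],max_speed=.02); bot.hold(.6); st("a")
im=bot.read_camera("side"); cv2.imwrite("pics/s10.png",cv2.resize(np.array(im["pixels"]),(800,600)))
bot.hold(.5); st("b")
if bot.current_ee_pos()[2]<.187 and bot.current_contact_force()[2]>15: bot.job_done(); print("done")
E
```

```text
a t33.66 [ 0.5738 -0.2192  0.1863] F [-7.622   4.391  23.9158] M [ 0.8076  1.4895 -0.0385] o0.003
b t34.21 [ 0.5738 -0.2192  0.1863] F [-7.6159  3.9638 23.8914] M [0.7916 1.5112 0.0159] o0.006
the job is handed in; nothing more can be done
done
```

View pics/s10.png

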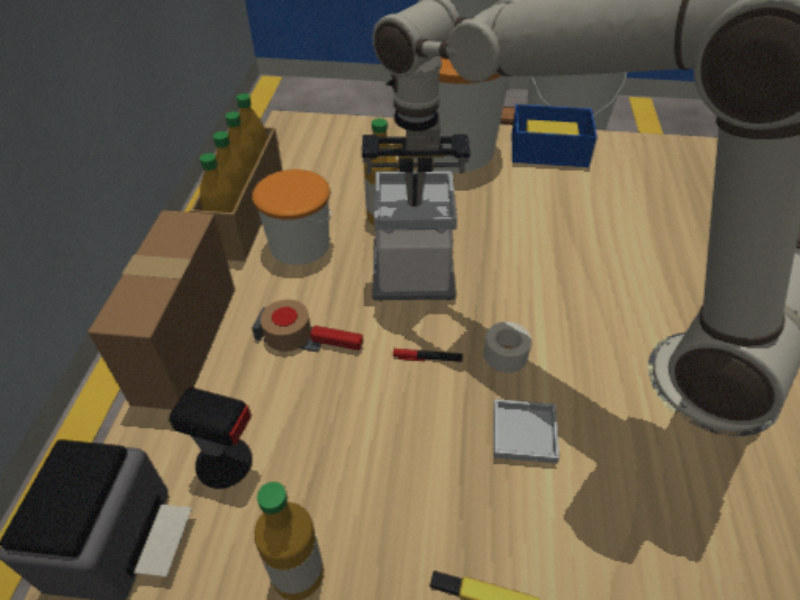

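The tray is on the scale and pressed to its stop with the arm still holding it there. I handed the job in at 34.2 s.

- **Bare head:** I pushed it down with shut fingers on the pin until the force rose past 14 N, with z standing at 0.181 m. After I backed off, the picture showed the head back at its rest height.
- **Tray:** I gripped the larger tray by its rim and lowered it square to the case, at a yaw of 0.125 against 0.12 to 0.13 fitted for the case. It touched the pin tip first, then dropped over it. I nudged it about 1 mm to take off the side load and let go once it sat level at seated height.
- **Final press:** I pressed the middle of the floor to the stop: z was 0.1863 m, against 0.186 m expected. Before handing in, it was holding steadily at about 24 N down, with roughly 8 N sideways from the arm's flex.

The last side picture shows the other things where they were and the tray looking level and square. None of the final checks failed. While locating things the two cameras differed by about 2 mm, which didn't affect the fit.

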